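# Slide the length stop home under its leaf spring

### The job

Load the length stop for the log saw: with the fingertips on the low steel step at its tail, press the stop block down hard so the sprung plate under it sinks, and keep pressing while you slide it along its channel, under the bridge and the leaf spring, until it rests against the end stop and the sprung plate has popped up behind it. Do not lift or carry the block and leave the logs and the offcut where they stand; finish with the hand clear.

Things in the scene. Friction and masses are not known exactly. Their poses are not given: they have to be found in the camera images.
- holder: Stop holder: wooden channel fixed to the bench, 275 mm long (x -161 to +115), 100 wide (y). Origin on the bench under the channel's middle line; x = slide direction, from loading end to end stop; z up. Bed (channel floor, x > -60) at z = 35. Channel 54 wide between fences with tops at z = 50. Rear lip x -161 to -151, top z = 48. Sprung lift plate, 88 by 50, is the floor from x = -150 to -62.
- bridge (a point): Middle of the underside of the aluminium bridge's near face, at holder x = 3, z = 68 mm. The bridge crosses the channel, 15 mm long in x, its posts reach y = +-40, its top with screws z = 87. The steel leaf spring, 30 mm wide, slopes down from it towards the end stop, its tip at holder x = 71.
- end_stop (a point): Middle of the end stop's face that the block's nose meets, at bed height: holder x = 89, z = 35 mm. The end stop is 56 mm wide, its top at z = 65.
- stop_block: Loose dark wood block, about 0.19 kg, 145 mm long (x +-72.5), 50 wide, in the channel on the lift plate; origin: centre of underside, x towards the end stop. Front part 28 high. Starts raised 10 mm (underside at holder z = 45), nose 3 to 8 mm before the bridge and 5 mm too high for it; pressed flush (underside z = 35) it clears it by 5 mm. Home: origin at holder x = 16.5.
- step (a point): Middle of the top of the block's tail step, the place to press: bare steel, 45 mm long (block x -72.5 to -27.5), 50 wide, 18 mm above the block's underside. In front of it, 22.5 mm from this point, a 10 mm high shoulder (block x = -27.5) faces the tail: push forward against it.
- lift_plate (a joint): Travel of the sprung lift plate, m: 0 = up (top 10 mm above the bed), 0.010 = fully down, flush with the bed. Pressing 6 to 9 mm is enough to slide; bottoming it hard only adds drag. Its spring pushes up with 11 N when up and about 15 N when down. It pops back up to 0 once the block's tail has passed its front edge at holder x = -62, and then bars the way back.
- leaf (a joint): Angle of the leaf spring about the bridge, rad: 0 = free (tip about 25 mm above the bed), about 0.08 with the block below it; it presses on the block with about 5 N and drags on it.
- log_tall: Bystander: upright cut log, 72 mm across, 85 mm high, origin at the centre of its underside.
- log_short: Bystander: upright cut log, 80 mm across, 50 mm high, origin at the centre of its underside.
- offcut: Bystander: pale wood offcut 90 by 35 by 22 mm high, lying flat, origin at the centre of its underside.
Things that resemble listed ones, but are neither listed nor needed, are in the scene too. Leave any orange look-alike of the stop_block alone.

How it is judged:
By the outcome, as a careful person would: the job done as asked, in the order asked, and still so for the second after the job is handed in, with the robot touching nothing.
It also fails if it takes over 35 s, if anything falls off the work surface, if the arm or the gripper's body presses on something with over 40 N, if the wrist force passes 120 N, or if a joint passes its speed limit or range.

### The arm

A 6-joint arm with a two-finger parallel gripper is mounted at the origin on the work surface. World frame = base frame: x ahead of the robot, y to its left, z up, the work surface at z = 0. Lengths are in mm, angles in rad, forces in N, time in s.
With the tool pointing down it reaches from about 300 to 775 mm from the base axis. Payload 14.6 kg.
Tool frame: the origin (TCP) lies between the finger pads; the fingertips stand 19 mm ahead of it and the grasp point (between the pads) is the TCP; z points along the fingers, y is the line along which they close (so a half turn about z gives the same grasp; the last joint's range is limited). The gripper opens to 94 mm and grips with 3 to 60 N. Pads are 16 mm wide; open, the fingers measure 119 mm over their backs; the gripper's body (75 mm by 177 mm) begins 78 mm behind the grasp point.
Start: joints at [1.177, 0.3, 1.521, -0, 1.321, -0.067], TCP at [176.555, 520.882, 224.446] pointing down, gripper open.
Joint ranges: [-3.03, 3.03], [-0.79, 2.21], [0.23, 2.52], [-1.04, 4.18], [0, 3.07], [-2.55, 2.55]. Speed limits (rad/s): [2.22, 2.22, 2.57, 3.14, 3.14, 3.14].

### API

Orientations are given as [roll, pitch, yaw] about the fixed x, y, z axes, in that order (R = Rz(yaw) Ry(pitch) Rx(roll)).
In Python, from cell import monitor, imaging, job, find_in, trace gives the robot as it stands. The module is installed in compiled form; this text tells all that it offers.
- The arm moves only by the tool arm_command, never from a script. Its argument "steps" is a list of rows, each a list of 5 numbers: the opening, from 0 (shut) to 1 (fully open), then the shift along the tool's x, y, z in mm, then the turn about the tool's z in degrees. In form: [[gripper, dx, dy, dz, turn], ...]. A call has 1 to 20 rows; each row is the pose to reach, as a shift and turn from the pose commanded when the call began, along the tool's axes at that moment; what a row does not reach only later rows make up. A row lasts 1/8 s, in which the tool goes at most 62.5 mm and 10.7 degrees, less where a joint would pass 70% of its speed; a pose out of reach is approached as far as the arm can. A call with a gripper value outside its range is refused whole. The fingers move at their own pace and stop on an object; "force" is the grip in N (left out, the last holds). Time passes only in rows, so rows that repeat a pose let the fingers close. It gives the time, the measured TCP pose, the force, the opening and the grip force at its end, in the units of the state.
- monitor.read_state(): the state, without advancing time (a new reading comes with each control period).
- imaging.camera(name): name is "side" or "top"; returns a dict with "img" (384x512x3 uint8, red, green, blue), "mtx" (3x3 intrinsics, pixels), "view" (4x4, takes a point from world to camera coordinates). Camera axes: x right, y down, z forward; pixel columns grow to the right and rows downward; lengths in mm; the calibration is good to about 2 mm. A picture is of the moment at which its call begins. There is no depth.
- job.sign_off(): hands the job in; it is judged then, once.
Trained networks look in a picture, given as the dict that the camera call returned (one of the last four; its "shot" number tells which), for a name from the list of things; names that differ only in an ending like _2 or _b are one class to them, and where a whole thing is asked for, a point or a joint stands for the part that bears it (a point fixed in the world has none). Each returns a list of dicts, best first, with "p" (0 to 1); they miss things now and then, are a little off and sometimes report something else, mostly with a low value. They report only what shows in the picture. A call takes as long as a camera call. They do not tell look-alikes from the thing itself.
- find_in(picture, target): "rect" ([centre column, centre row, width, height] in pixels, round what is visible of it).
- trace(picture, target): "region" (384x512 bool, what is visible of it) and "rect" ([centre column, centre row, width, height] in pixels, round what is visible of it).
The state is a dict: "clock": time; "joints": joint angles; "qd": joint speeds; "effort": joint torques, N m; "eef_pos": TCP position; "eef_rot": TCP orientation; "wrist_force": force on the tool from outside, world axes, zero at the start; "moment": the same for the moment, N m; "finger_gap": finger opening in mm; "finger_force": force on a finger pad.
Only numpy, scipy, OpenCV 4.12 (cv2) and the standard library are available. Lean on these libraries where they do the work, as an engineer would, in place of code of your own. Each camera call takes 0.05 s, during which the arm holds its last target. There are 200 camera calls.

## Working session

There is one attempt and no reset: what is moved stays moved. The work goes in short steps, Python scripts to look and compute and a tool call to move; the robot and the scene stay as the last step left them, time stands still between calls to the robot, and variables do not carry over. Pictures are saved under pics/ and viewed, at most 10 in all, crops included, and the job is handed in when it is done.

Besides the shell and the picture viewer there is one more tool, called after "Request:" in YAML: its name, and indented under it one key for each argument. arm_command: Moves the arm, as the interface text tells. Its arguments: {"type":"object","properties":{"steps":{"type":"array","items":{"type":"array","items":{"type":"number"}}},"force":{"type":"number"}},"required":["steps"]}

```bash
mkdir -p pics; cat > h.py <<'E'
import numpy as np, cv2
from cell import monitor, imaging, job, find_in, trace
def save(c,n): cv2.imwrite(f'pics/{n}.png', cv2.cvtColor(c['img'],cv2.COLOR_RGB2BGR))
def onplane(c,uv,z):
    R=c['view'][:3,:3]; t=c['view'][:3,3]
    d=R.T@np.linalg.solve(c['mtx'],[uv[0],uv[1],1.]); o=-R.T@t
    return o+d*(z-o[2])/d[2]
def tri(c1,u1,c2,u2):
    P=[c['mtx']@c['view'][:3] for c in (c1,c2)]
    X=cv2.triangulatePoints(P[0],P[1],np.array(u1,float).reshape(2,1),np.array(u2,float).reshape(2,1))
    return (X[:3]/X[3]).ravel()
def proj(c,X):
    p=c['mtx']@(c['view'][:3,:3]@np.asarray(X,float)+c['view'][:3,3]); return p[:2]/p[2]
E
python3 - <<'E'
from h import *
import numpy as np
np.set_printoptions(precision=1,suppress=True)
t=imaging.camera('top'); s=imaging.camera('side'); save(t,'t0'); save(s,'s0')
cv2.imwrite('pics/b0.png',cv2.imread('pics/t0.png'))
for c,n in((t,'top'),(s,'side')):
    R=c['view'][:3,:3]; print(n,'cam at',-R.T@c['view'][:3,3])
    for k in 'holder bridge end_stop stop_block step log_tall log_short offcut'.split():
        print(k,[(np.array(d['rect']),round(d['p'],2)) for d in find_in(c,k)[:3]])
print(monitor.read_state())
E
```

```text
top cam at [ 481.4   71.9 1103.5]
holder [(array([270. , 180. ,  60.8, 100.2]), 0.72)]
bridge [(array([272.1, 178.7,  62.1, 107.3]), 0.65)]
end_stop [(array([269.9, 179.8,  61.4,  99.6]), 0.82)]
stop_block [(array([163.1, 161.1,  40.2,  47.1]), 0.88), (array([267.8, 195.1,  32.4,  50.9]), 0.86), (array([224. , 270.8,  39.8,  51.4]), 0.57)]
step [(array([266.9, 194.6,  33. ,  52.1]), 0.76), (array([164.1, 159.8,  44.5,  48.2]), 0.69), (array([225.6, 272. ,  37.8,  53.7]), 0.66)]
log_tall []
log_short [(array([230.6, 140.8,  30.1,  32.3]), 0.75)]
offcut [(array([209.9, 195.8,  15.9,  30.8]), 0.83)]
side cam at [ 133.9 -663.2  734.4]
holder [(array([269.4, 215.6, 110.8,  52.3]), 0.68)]
bridge [(array([268.1, 216.6, 113.3,  53.6]), 0.66)]
end_stop [(array([269.3, 217.1, 113.2,  55.5]), 0.96)]
stop_block [(array([233.8, 159. ,  32.4,  37.2]), 0.95), (array([151.1, 225.2,  58.9,  43. ]), 0.68), (array([251.6, 206.7,  59.9,  24. ]), 0.57)]
step [(array([251.9, 208.8,  59.5,  24. ]), 0.96), (array([151.1, 224.7,  54.1,  40.2]), 0.88), (array([232.4, 158.4,  28.5,  31.9]), 0.82)]
log_tall [(array([297.1, 256.7,  33.5,  47.4]), 0.87), (array([250.4, 208. ,  59.5,  26.6]), 0.71)]
log_short [(array([281.4, 179.7,  30. ,  28.6]), 0.92)]
offcut [(array([221.5, 191.2,  33.4,  14.8]), 0.95)]
{'clock': 0.9, 'joints': array([ 1.2,  0.3,  1.5, -0. ,  1.3, -0.1]), 'qd': array([ 0.,  0., -0., -0., -0., -0.]), 'effort': array([ -0. , -53.2, -35.3,   0.1,   0. ,  -0. ]), 'eef_pos': array([176.6, 520.9, 224.5]), 'eef_rot': array([3.1, 0. , 2.8]), 'wrist_force': array([-0.3, -0.5, -0.8]), 'moment': array([-0.,  0., -0.]), 'finger_force': 0.0, 'finger_gap': 94.13028674167576}
```

View pics/t0.png

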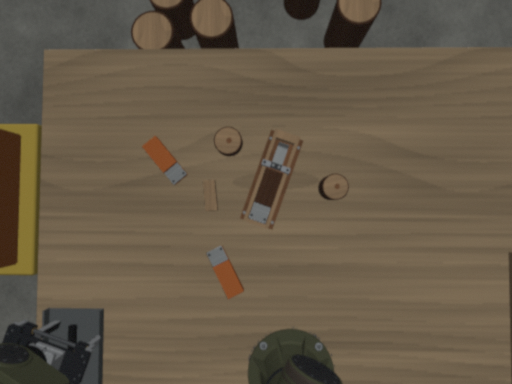

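View pics/s0.png

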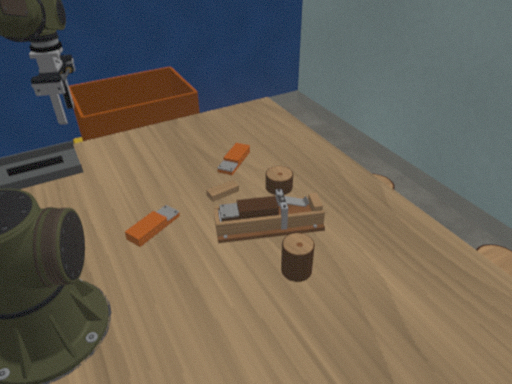

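The top view has the holder running from its tail at about (257,221) to the end stop at about (287,135). The steel step is at about (261,213), the bridge at (275,166), the tall log at (335,187), the short log at (228,141) and the offcut at (210,195). The side view agrees. I'll zoom in for an accurate fit.

```bash
python3 - <<'E'
import cv2,numpy as np
a=cv2.imread('pics/t0.png')[120:235,225:355]; b=cv2.imread('pics/s0.png')[165:285,200:340]
a=cv2.resize(a,None,fx=5,fy=5,interpolation=cv2.INTER_CUBIC)
b=cv2.resize(b,None,fx=5.5,fy=5,interpolation=cv2.INTER_CUBIC) if 0 else cv2.resize(b,None,fx=5,fy=5,interpolation=cv2.INTER_CUBIC)
cv2.imwrite('pics/t0z.png',cv2.convertScaleAbs(a,alpha=1.5)); cv2.imwrite('pics/s0z.png',cv2.convertScaleAbs(b,alpha=1.5))
E
```

```text
(no output)
```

View pics/t0z.png

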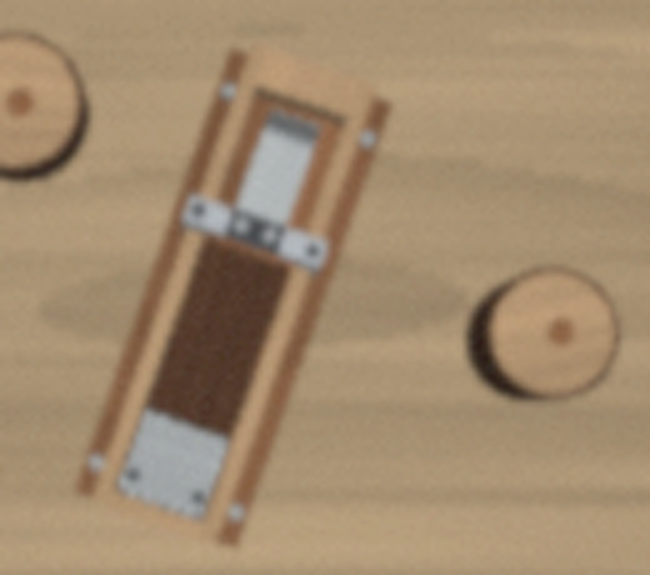

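View pics/s0z.png

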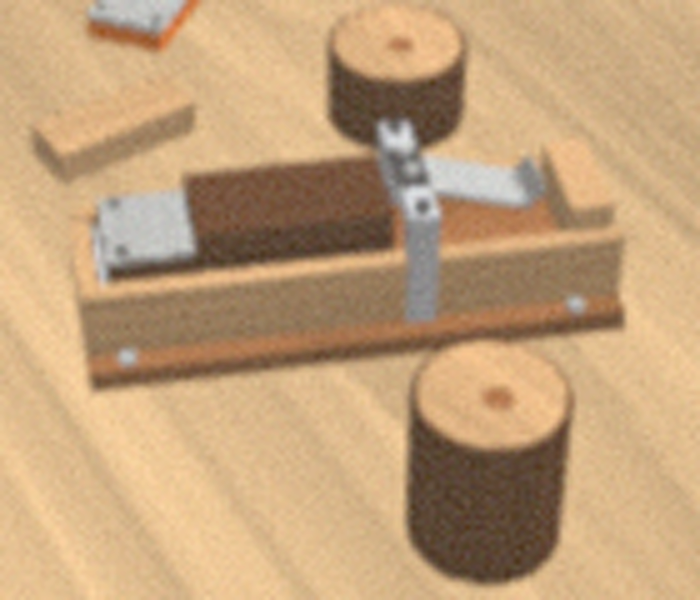

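The zoomed crops show the step clearly: corners at (148,408), (228,435), (202,520) and (117,488) in the top crop. The block's nose is just short of the bridge. Next I'll fit the holder pose from these corners.

```bash
cat > fit.py <<'E'
from h import *
from scipy.optimize import least_squares
np.set_printoptions(precision=2,suppress=True)
t=imaging.camera('top'); s=imaging.camera('side')
T=lambda x,y:(225+(x+.5)/5-.5,120+(y+.5)/5-.5)
S=lambda x,y:(200+(x+.5)/5-.5,165+(y+.5)/5-.5)
# (cam, pixel, holder xyz, is_block)
O=[(t,T(237,50),(115,50,10),0),(t,T(388,100),(115,-50,10),0),(t,T(80,493),(-161,50,10),0),(t,T(228,545),(-161,-50,10),0),
(t,T(258,92),(89,28,65),0),(t,T(343,122),(89,-28,65),0),
(t,T(148,408),(-27.5,25,63),1),(t,T(228,435),(-27.5,-25,63),1),(t,T(117,488),(-72.5,25,63),1),(t,T(202,520),(-72.5,-25,63),1),
(s,S(93,385),(-161,-50,0),0),(s,S(625,325),(115,-50,0),0),(s,S(98,198),(-72.5,25,63),1),(s,S(195,262),(-27.5,-25,63),1),(s,S(107,268),(-72.5,-25,63),1),(s,S(185,175),(-27.5,25,73),1)]
def world(p,X,b):
    X=np.array(X,float); X[0]+=b*p[3]; c,n=np.cos(p[2]),np.sin(p[2])
    return np.array([p[0]+c*X[0]-n*X[1],p[1]+n*X[0]+c*X[1],X[2]])
f=lambda p:np.concatenate([proj(c,world(p,X,b))-u for c,u,X,b in O])
p0=onplane(t,T(235,300),35)
if __name__=='__main__':
    r=least_squares(f,[p0[0],p0[1],-.3,-70],loss='soft_l1',x_scale=[10,10,.1,10]); p=r.x
    print(p,np.degrees(p[2])); print(f(p).reshape(-1,2))
    print('step',world(p,(-50,0,63),1),'home step',world(p,(-33.5,0,53),0))
    print(monitor.read_state()['eef_pos'],monitor.read_state()['eef_rot'])
    for k in ('log_tall','log_short','offcut'):
        d=find_in(t,k); print(k,[onplane(t,e['rect'][:2],z) for e in d for z in(0,50,85)][:3])
E
python3 fit.py
```

```text
[578.72  49.97  -0.34 -74.54] -19.215711104379608
[[-1.18 -0.17]
 [ 0.87  0.97]
 [-1.23  0.01]
 [ 1.56  1.14]
 [-0.79 -1.23]
 [ 1.23 -0.65]
 [-0.62  0.62]
 [ 0.38  1.23]
 [ 0.17 -0.07]
 [ 0.18 -0.42]
 [-0.23  1.36]
 [ 0.3   0.44]
 [-0.06 -0.06]
 [ 0.61 -2.4 ]
 [ 0.06 -1.53]
 [-0.11 -0.46]]
step [461.12  90.96  63.  ] home step [547.09  61.    53.  ]
[176.56 520.88 224.45] [-3.14 -0.    2.81]
log_tall [array([ 540.28, -123.83,    0.  ]), array([ 537.61, -114.96,   50.  ]), array([ 535.74, -108.75,   85.  ])]
log_short [array([671.9 , 174.55,   0.  ]), array([663.26, 169.9 ,  50.  ]), array([657.22, 166.64,  85.  ])]
offcut [array([508.09, 238.5 ,   0.  ]), array([506.88, 230.95,  50.  ]), array([506.03, 225.67,  85.  ])]
```

Request:
arm_command:
  steps:
    - [0,-10,-8,0,0]
    - [0,-35,-26,0,0]
    - [0,-70,-52,5,0]
    - [0,-105,-79,10,0]
    - [0,-140,-105,15,0]
    - [0,-175,-131,20,0]
    - [0,-210,-157,30,0]
    - [0,-245,-183,40,0]
    - [0,-280,-209,50,0]
    - [0,-315,-236,60,0]
    - [0,-350,-262,70,0]
    - [0,-380,-284,80,0]
    - [0,-400,-299,90,0]
    - [0,-413,-309,100,0]
    - [0,-419.5,-314,105,0]
    - [0,-419.5,-314,105,0]
    - [0,-419.5,-314,105,0]
  force: 20

```text
clock: 3.28
eef_pos: [472.9, 89.4, 119.8]
eef_rot: [3.141, 0.0, 2.815]
wrist_force: [-0.2, 1.3, -0.3]
finger_gap: 0.1
finger_force: 0.0
```

```bash
cat > chk.py <<'E'
from h import *
import sys
np.set_printoptions(precision=3,suppress=True)
H=np.array([578.72,49.97]); a=np.radians(-19.216)
e=monitor.read_state(); p=e['eef_pos']; c,n=np.cos(a),np.sin(a); d=p[:2]-H
print('holder xy of TCP',c*d[0]+n*d[1],-n*d[0]+c*d[1],'tip z',p[2]-19,'yaw deg',np.degrees(e['eef_rot']),'F',e['wrist_force'],'t',e['clock'],'gap',e['finger_gap'])
if len(sys.argv)>1:
    o=[]
    for k,(x,y,w,h) in (('top',(205,120,130,115)),('side',(200,130,140,120))):
        i=cv2.cvtColor(imaging.camera(k)['img'],cv2.COLOR_RGB2BGR)[y:y+h,x:x+w]
        o.append(cv2.convertScaleAbs(cv2.resize(i,(400,int(400*h/w)) if 0 else (400,345),interpolation=cv2.INTER_CUBIC),alpha=1.5))
    cv2.imwrite(f'pics/{sys.argv[1]}.png',np.hstack(o))
E
python3 chk.py c1
```

```text
holder xy of TCP -112.88755340494708 2.3694410159025097 tip z 100.76304702017717 yaw deg [179.989   0.018 161.315] F [-0.229  1.29  -0.299] t 3.275 gap 0.09282047656202018
```

View pics/c1.png

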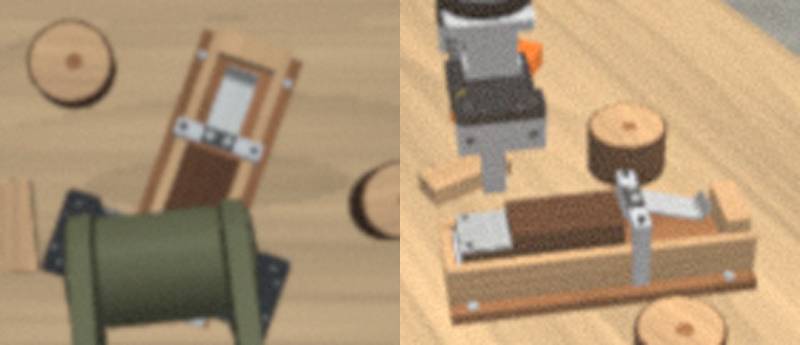

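The gripper hovers over the steel step with its tip at about (494,190) in the right panel. I'll check the projection and lower it.

Request:
arm_command:
  steps:
    - [0,1,-1.5,8,0]
    - [0,2,-2.5,18,0]
    - [0,2,-2.5,27,0]
    - [0,2,-2.5,31,0]
    - [0,2,-2.5,31,0]

```text
clock: 4.0
eef_pos: [470.3, 87.1, 88.1]
eef_rot: [-3.141, -0.001, 2.815]
wrist_force: [0.4, -0.2, 0.3]
finger_gap: 0.7
finger_force: 0.0
```

```bash
python3 - <<'E'
from h import *
s=imaging.camera('side')
print('pred at hover',proj(s,[472.9,89.4,100.8]),'seen 232.9 196.1')
i=cv2.cvtColor(s['img'],cv2.COLOR_RGB2BGR)[165:255,200:300]
i=cv2.convertScaleAbs(cv2.resize(i,(660,594),interpolation=cv2.INTER_CUBIC),alpha=1.5)
for x in ([16-0,0,0],):pass
cv2.imwrite('pics/s2.png',i)
E
python3 chk.py
```

```text
pred at hover [232.86148603 196.28492534] seen 232.9 196.1
holder xy of TCP -114.50076451045143 -0.581466124391028 tip z 69.42906114985658 yaw deg [-179.997   -0.007  161.275] F [-0.174 -0.123  0.478] t 4.05 gap 0.18079781845015863
```

View pics/s2.png

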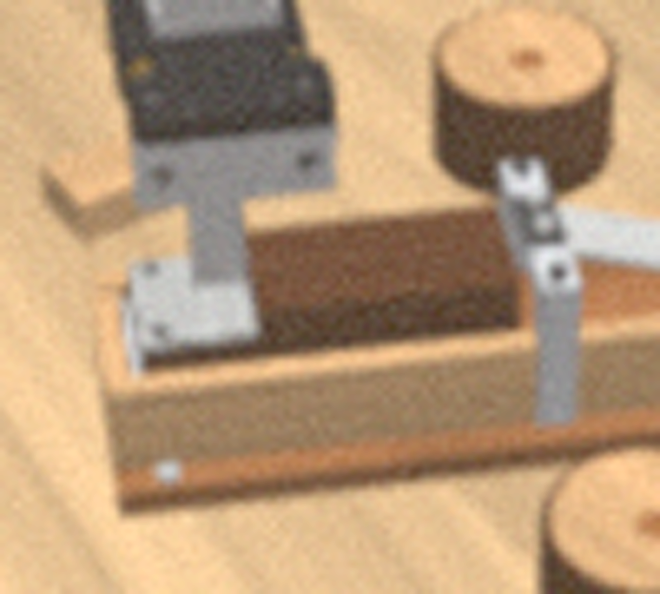

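The fingertips stand over the step just behind the shoulder, at about (217,283). The finger's wide upper part, from (135,200) to (335,185), might overhang the bridge later, so I'll measure its height above the tip.

```bash
python3 - <<'E'
from h import *
np.set_printoptions(precision=1,suppress=True)
s=imaging.camera('side'); H=np.array([578.72,49.97,0]); a=np.radians(-19.216)
Rh=np.array([[np.cos(a),-np.sin(a),0],[np.sin(a),np.cos(a),0],[0,0,1]])
for x,y in((140,205),(335,185),(190,200),(245,195),(193,283),(247,280)):
    u=(200+(x+.5)/6.6-.5,165+(y+.5)/6.6-.5)
    A=Rh.T@(onplane(s,u,0)-H);B=Rh.T@(onplane(s,u,100)-H)
    print((x,y),*[A+(B-A)*(yy-A[1])/(B[1]-A[1]) for yy in(-12.5,-25,-40)])
E
```

```text
(140, 205) [-143.2  -12.5  118.2] [-143.8  -25.   127.7] [-144.6  -40.   139.2]
(335, 185) [-71.3 -12.5 117.7] [-73.1 -25.  127.3] [-75.2 -40.  138.7]
(190, 200) [-124.9  -12.5  118. ] [-125.8  -25.   127.5] [-126.9  -40.   139. ]
(245, 195) [-104.7  -12.5  117.6] [-105.9  -25.   127.1] [-107.4  -40.   138.6]
(193, 283) [-125.7  -12.5   79.1] [-126.6  -25.    89.2] [-127.7  -40.   101.4]
(247, 280) [-105.4  -12.5   77.7] [-106.6  -25.    87.8] [-108.1  -40.   100. ]
```

The wide part is the gripper body, 97 mm above the tips, so it clears the bridge. Now I'll press.

Request:
arm_command:
  steps:
    - [0,0,0.5,3,0]
    - [0,0,0.5,5.5,0]
    - [0,0,0.5,8,0]
    - [0,0,0.5,10,0]
    - [0,0,0.5,11.5,0]
    - [0,0,0.5,13,0]
    - [0,0,0.5,14,0]
    - [0,0,0.5,14,0]

```text
clock: 5.1
eef_pos: [470.7, 87.6, 75.0]
eef_rot: [3.141, 0.0, 2.815]
wrist_force: [-3.9, -0.3, 10.5]
finger_gap: 0.2
finger_force: 5.3
```

```bash
python3 chk.py
```

```text
holder xy of TCP -114.38684078404386 0.004768250629268778 tip z 56.02885926492684 yaw deg [179.985   0.028 161.274] F [-3.942 -0.264 10.471] t 5.1 gap 0.24435058701535445
```

Request:
arm_command:
  steps:
    - [0,0,0,0.8,0]
    - [0,0,0,1.5,0]
    - [0,-2,0,1.5,0]
    - [0,-5,0,1.5,0]
    - [0,-8,0,1.5,0]
    - [0,-11,-0.1,1.5,0]
    - [0,-14,-0.1,1.5,0]
    - [0,-17,-0.2,1.5,0]
    - [0,-20,-0.2,1.5,0]
    - [0,-20,-0.2,1.5,0]

```text
clock: 6.35
eef_pos: [490.0, 81.1, 73.8]
eef_rot: [3.141, 0.001, 2.815]
wrist_force: [-3.0, 0.2, 10.8]
finger_gap: 0.4
finger_force: 5.6
```

```bash
python3 chk.py c3
```

```text
holder xy of TCP -93.99288722770416 0.1727243833070311 tip z 54.765640995659226 yaw deg [179.958   0.077 161.274] F [-3.035  0.18  10.809] t 6.35 gap 0.3760818213738546
```

View pics/c3.png

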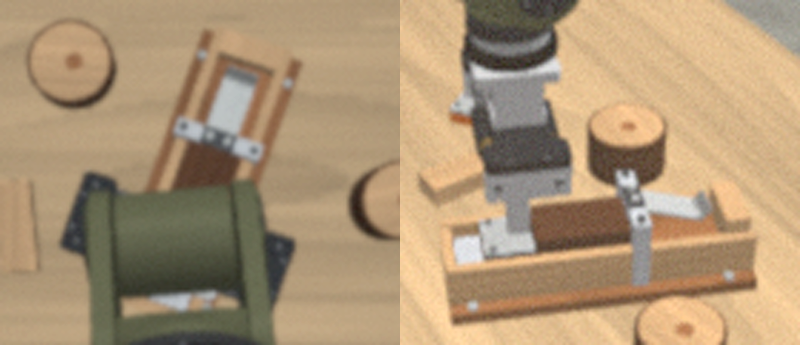

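The block has gone about 20 mm and its nose is under the bridge, with the plate visible behind its tail at about (467,247) in the right panel. I'll keep pressing and sliding.

Request:
arm_command:
  steps:
    - [0,-3,0,0,0]
    - [0,-6.5,0,0,0]
    - [0,-10,-0.1,0,0]
    - [0,-13.5,-0.1,0,0]
    - [0,-17,-0.2,0.2,0]
    - [0,-20.5,-0.2,0.2,0]
    - [0,-24,-0.2,0.2,0]
    - [0,-27.5,-0.3,0.4,0]
    - [0,-31,-0.3,0.4,0]
    - [0,-34.5,-0.3,0.4,0]
    - [0,-38,-0.4,0.5,0]
    - [0,-41.5,-0.4,0.5,0]
    - [0,-45,-0.4,0.5,0]
    - [0,-48.5,-0.5,0.5,0]
    - [0,-52,-0.5,0.5,0]
    - [0,-55,-0.5,0.5,0]
    - [0,-55,-0.5,0.5,0]

```text
clock: 8.57
eef_pos: [541.6, 63.1, 73.5]
eef_rot: [3.141, 0.0, 2.815]
wrist_force: [-5.5, 1.8, 15.0]
finger_gap: 0.2
finger_force: 7.6
```

```bash
python3 chk.py c4
```

```text
holder xy of TCP -39.399313037075686 0.21536201030790458 tip z 54.52800294370803 yaw deg [179.961   0.026 161.278] F [-5.522  1.819 15.015] t 8.575 gap 0.17272405230711635
```

View pics/c4.png

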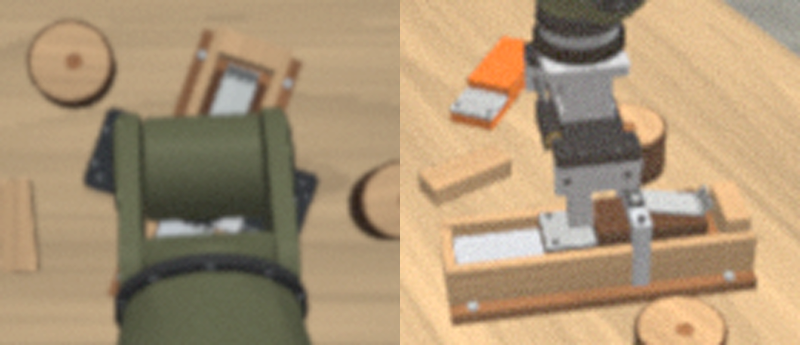

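The block is well under the bridge and the leaf, with the nose about 18 mm short of the end stop. I'll finish the slide slowly.

Request:
arm_command:
  steps:
    - [0,-2,0,0.2,0]
    - [0,-4,0,0.2,0]
    - [0,-6,0,0.4,0]
    - [0,-8,0,0.4,0]
    - [0,-10,-0.1,0.6,0]
    - [0,-12,-0.1,0.6,0]
    - [0,-14,-0.1,0.6,0]
    - [0,-15,-0.1,0.6,0]
    - [0,-16,-0.1,0.6,0]
    - [0,-16,-0.1,0.6,0]

```text
clock: 9.93
eef_pos: [556.3, 57.9, 72.3]
eef_rot: [3.141, -0.001, 2.815]
wrist_force: [-5.7, 2.0, 10.3]
finger_gap: 0.1
finger_force: 4.8
```

```bash
python3 chk.py
```

```text
holder xy of TCP -23.790277567876696 0.06204967040858467 tip z 53.272922651276204 yaw deg [179.988  -0.034 161.28 ] F [-5.715  2.031 10.304] t 9.925 gap 0.13866544139353684
```

Request:
arm_command:
  steps:
    - [0,-1,0,0,0]
    - [0,-2,0,0,0]
    - [0,-3,0,0,0]
    - [0,-4,0,0,0]
    - [0,-4,0,0,0]

```text
clock: 10.55
eef_pos: [558.3, 57.1, 72.2]
eef_rot: [-3.141, -0.005, 2.815]
wrist_force: [-19.6, 5.5, 19.7]
finger_gap: 0.8
finger_force: 13.4
```

```bash
python3 chk.py c5
```

```text
holder xy of TCP -21.62140441937063 0.06609837539329089 tip z 53.20560500783702 yaw deg [-179.961   -0.301  161.289] F [-19.565   5.531  19.695] t 10.55 gap 0.836276262898273
```

View pics/c5.png

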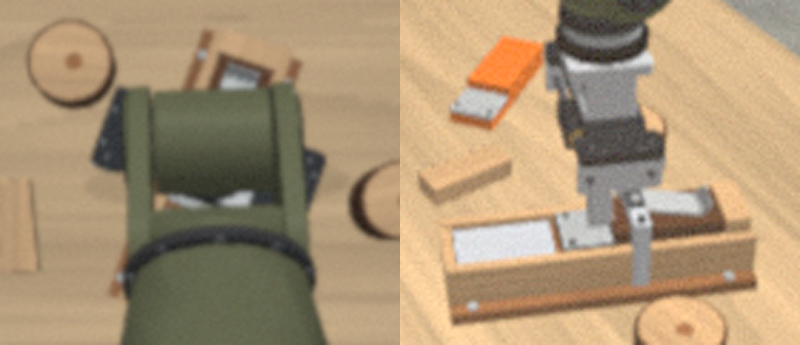

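The push force rose to 20 N and the TCP stalled at holder x = -21.6. The nose is on the end stop, and the plate behind the tail looks raised, at about (500,240) in the right panel. I'll ease the push slightly and lift straight up.

Request:
arm_command:
  steps:
    - [0,0.8,0,0,0]
    - [0,1.4,0,0,0]
    - [0,1.4,0,-1,0]
    - [0,1.6,0,-2.5,0]
    - [0,2,0,-5,0]
    - [0,2,0,-10,0]
    - [0,2,0,-20,0]
    - [0,4,0,-40,0]
    - [0,20,0,-70,0]
    - [0,50,0,-110,0]
    - [0,90,0,-140,0]
    - [0,135,0,-150,0]
    - [0,180,0,-150,0]
    - [0,210,0,-150,0]
    - [0,220,0,-150,0]
    - [0,220,0,-150,0]

```text
clock: 12.65
eef_pos: [352.4, 127.0, 222.5]
eef_rot: [3.141, 0.002, 2.815]
wrist_force: [-0.2, -0.2, 0.2]
finger_gap: 0.4
finger_force: 0.0
```

```bash
python3 chk.py c6
```

```text
holder xy of TCP -239.10420422699715 -1.7407986734140053 tip z 203.5395014464658 yaw deg [179.953   0.088 161.301] F [-0.192 -0.198  0.187] t 12.65 gap 0.436721498541308
```

View pics/c6.png

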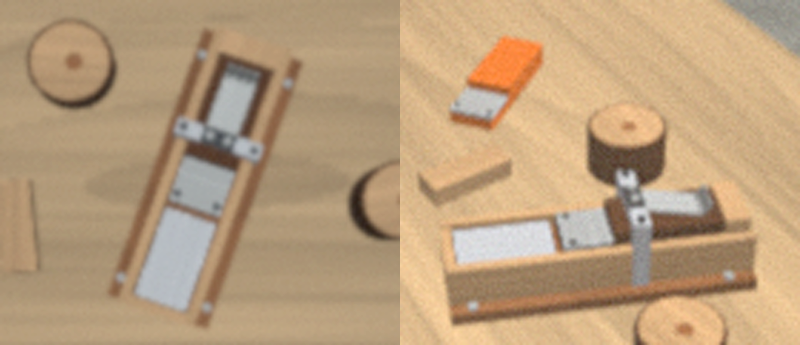

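The hand is clear. The block sits with its nose at the end stop, at about (245,65) in the left panel, and the plate is exposed behind the tail. I'll check both numerically.

```bash
python3 - <<'E'
from fit import *
p=[578.72,49.97,np.radians(-19.216),0]
tc=lambda u:((u[0]-205)*400/130,(u[1]-120)*3)
sc=lambda u:(400+(u[0]-200)*400/140,(u[1]-130)*345/120)
g=lambda X:('%.0f %.0f'%tc(proj(t,world(p,X,0))),'%.0f %.0f'%sc(proj(s,world(p,X,0))))
for x0 in(10,16.5):
  print('step corners x0',x0,[g((x0+a,b,53)) for a,b in((-27.5,25),(-27.5,-25),(-72.5,25),(-72.5,-25))])
for z in(35,45): print('plate z',z,[g((a,b,z)) for a,b in((-62,25),(-62,-25),(-150,25),(-150,-25))])
print('fence inner near edge',g((-62,-27,50)),g((-150,-27,50)))
E
```

```text
step corners x0 10 [('181 160', '597 206'), ('232 178', '608 241'), ('164 206', '548 212'), ('216 223', '557 247')]
step corners x0 16.5 [('183 154', '604 205'), ('235 172', '615 240'), ('167 199', '555 211'), ('218 217', '565 246')]
plate z 35 [('165 206', '549 227'), ('216 223', '558 263'), ('133 293', '453 238'), ('184 311', '459 274')]
plate z 45 [('165 206', '549 218'), ('216 223', '558 254'), ('133 294', '453 229'), ('184 312', '458 265')]
fence inner near edge ('218 224', '558 251') ('186 313', '458 263')
```

Both match: the plate corners fit z = 45 (up), and the step corners fit the block origin at x = 16.5 (home).

```bash
python3 -c "
from cell import job
print(job.sign_off())"
```

```text
the job is handed in; nothing more can be done
None
```

I pressed the stop block down and slid it home against the end stop, the sprung plate popped up behind it, the hand is clear, and I handed the job in at about 13 s on the robot's clock.

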